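Pop the battery hatch

TASK

The wider of the two grey boxes on the bench is the battery box. Press gently, once, with the closed fingertips on the middle of the raised black pad of its hatch until the push-push latch lets go, let the hatch pop up, then draw back at least a hand's width from it and wait a couple of seconds to see that it stays open, without pressing it shut again. Leave the narrower fuse box shut, and do not move or pick up the loose things around them.

Things in the scene. Friction and masses are not known exactly. Their poses are not given: they have to be found in the camera images.
- battery_box: the wider grey box, fixed to the bench, 130 (x) x 96 (y) x 60 mm high; origin at the centre of its underside, x from the press pad towards the hinge, z up. On top a grey sprung hatch 108 x 76 x 4 mm, flush when latched, x = -58 to +50; hinge along y at x = +50, z = 58 mm. On the hatch: a black press pad near the free (-x) end, mid-way the relief of a block battery
- battery_hatch_pad (a point): centre of the upper face of the black press pad (24 x 30 mm, standing 4 mm above the hatch) of the wider box; at x = -36, z = 64 mm in the box's frame while latched, moves with the hatch, 86 mm from the hinge
- battery_hatch (a joint): hinge angle of the wider box's hatch, rad: 0 latched shut, negative pressed in (the latch frees once the pad is 5 mm down, about -0.055; bottom 7.5 mm down, about -0.088). Let go then, the spring (under 2 N at the pad when shut) lifts it in 1 to 2 s to its stop at 1.25. It gives at 2 to 3 N; a force stop of 6 N at the bottom is right. Pressed shut again, it latches again
- battery_hatch_pin (a joint): sideways position, in m, of the latch pin in its heart-shaped cam inside the wider box: near 0 when latched; the press moves it to between +0.0035 and +0.0095, and it stays at +0.002 or more while the hatch is open; below -0.006 only on the way in, when the open hatch is pressed shut again
- fuse_box: the narrower grey box, fixed to the bench, 130 x 66 x 60 mm, otherwise alike (hatch 46 mm wide, relief of a fuse tube): to be left shut; origin at the centre of its underside, same axes
- fuse_hatch (a joint): hinge angle of the narrower box's hatch in rad: 0 latched shut, grows to 1.25 as it opens
- fresh_battery: loose block battery lying on the bench, 26 x 51 x 17 mm, black; origin at the centre of its underside; not to be disturbed
- pocket_ring: loose grey ring, 60 mm across, 15 mm high; origin at the centre of its underside; not to be disturbed
- tape: loose roll of tan tape, 94 mm across, 48 mm high; origin at the centre of its underside; not to be disturbed
- gauge: loose ring gauge with a dark handle, 69 x 118 x 8 mm; origin at the centre of its underside; not to be disturbed

How it is judged:
By the outcome, as a careful person would: the job done as asked, in the order asked, and still so for the second after the job is handed in, with the robot touching nothing.
It also fails if it takes over 37 s, if anything falls off the work surface, if the arm or the gripper's body presses on something with over 40 N, if the wrist force passes 120 N, or if a joint passes its speed limit or range.

ROBOT

A 7-joint arm with a two-finger parallel gripper is mounted at the origin on a cart in front of the work surface, level with it; the furniture and walls round the work are solid. World frame = base frame: x ahead of the robot, y to its left, z up, the work surface at z = 0. Lengths are in m, angles in rad, forces in N, time in s.
With the tool pointing down it reaches from about 0.425 to 0.95 m from the base axis. Payload 16.7 kg.
Tool frame: the origin (TCP) lies between the finger pads, 19 mm behind the fingertips; this is the grasp point; z points along the fingers, y is the line along which they close (so a half turn about z gives the same grasp; the last joint's range is limited). The gripper opens to 94 mm and grips with 3 to 60 N. Pads are 16 mm wide; open, the fingers measure 119 mm over their backs; the gripper's body (75 mm by 177 mm) begins 78 mm behind the grasp point.
Start: joints at [-1.359, 0.426, 0.074, 1.606, -0.034, 1.111, -0.067], TCP at [0.239, 0.631, 0.224] pointing down, gripper open.
Joint ranges: [-2.85, 2.85], [-0.5, 2.14], [-1.23, 1.37], [0.21, 2.46], [-1.02, 4.16], [0.16, 2.05], [-2.73, 2.73]. Speed limits (rad/s): [1.89, 1.89, 2.39, 2.39, 3.01, 3.01, 3.01].

INTERFACE

Orientations are given as a unit quaternion [x, y, z, w].
In Python, from rig import r gives the robot as it stands.
- The arm moves only by the shell command python3 steer.py [OPENING], which reads ROWS from standard input. ROWS is one flat JSON list of numbers that holds 1 to 12 rows one after another, with no inner brackets; each row has 4 numbers: dx, dy, dz in fractions of the full range, 1 being 30 cm, then a turn about the tool's z in fractions of the full range, 1 being 2 pi rad; each row shifts and turns the commanded pose from where the row before left it, along the tool's axes as they then stand; what a row does not reach is not made up. A row lasts 1/12 s, in which the tool goes at most 0.0417 m and 0.125 rad, less where a joint would pass 70% of its speed; a pose out of reach is approached as far as the arm can. OPENING is the opening from 0.0 (shut) to 1.0 (fully open), set as the command begins (- or left out keeps the last). The fingers move at their own pace and stop on an object; the grip force is fixed at half the most. Time passes only in rows, so rows that do not move let the fingers close. It prints the time, the measured TCP pose, the force, the opening and the grip force at its end. Input that does not fit is refused with a message, and nothing moves.
- r.state(): the state, without advancing time (a new reading comes with each control period).
- r.capture(name): name is "scene" or "top" or "wrist"; returns the picture (480x640x3 uint8, red, green, blue); there is no depth.
- r.camera_params(name): a dict with "fovy" (degrees; the focal length in pixels is half the picture's height over the tangent of half this angle, whatever the lens; pixels are square), "cx", "cy" (the principal point, pixels), "position" and "orientation" of the camera in the world. Camera axes: x right, y down, z forward; pixel columns grow to the right and rows downward; lengths in m; the calibration is good to about 2 mm. A picture is of the moment at which its call begins: read the wrist's pose just before it. camera_params takes no time and is no camera call; for the wrist camera it gives the pose at the moment of the call.
- r.sign_off(): hands the job in; it is judged then, once.
The state is a dict: "time_s": time; "joint_pos": joint angles; "qd": joint speeds; "effort": joint torques, N m; "tcp_pos": TCP position; "eef_rot": TCP orientation; "contact_force": force on the tool from outside, world axes, zero at the start; "ft_torque": the same for the moment, N m; "width": opening from 0.0 (shut) to 1.0 (fully open); "grip_force": force on a finger pad.
Only numpy, scipy, OpenCV 4.12 (cv2) and the standard library are available. Lean on these libraries where they do the work, as an engineer would, in place of code of your own. Each camera call takes 0.05 s, during which the arm holds its last target. There are 200 camera calls.

## Working session

There is one attempt and no reset: what is moved stays moved. The work goes in short steps, Python scripts to look and compute and a shell command to move; the robot and the scene stay as the last step left them, time stands still between calls to the robot, and variables do not carry over. Pictures are saved under pics/ and viewed, at most 10 in all, crops included, and the job is handed in when it is done.

```bash
mkdir -p pics; ls; python3 - <<'E'
from rig import r
import cv2
s=r.state();print(s['time_s'],s['tcp_pos'],s['eef_rot'],s['width'],s['contact_force'])
for n in("top","scene"):
    im=r.capture(n);cv2.imwrite(f'pics/{n}0.png',im[:,:,::-1]);print(n,r.camera_params(n))
E
```

```text
pics
rig.py
steer.py
0.0 [0.23882461 0.63090638 0.22358287] [ 1.79948580e-01  9.83675817e-01 -6.25422333e-04 -6.06129626e-05] 0.9992343844142295 [-0.33455743  0.54065706  0.18303467]
top {'fovy': 48.20649185245214, 'cx': 320.18937410205126, 'cy': 237.49249256679474, 'position': array([0.46890238, 0.04629591, 1.59649644]), 'orientation': array([-0.69833379,  0.71476867, -0.02462546,  0.02879694])}
scene {'fovy': 43.358271023783594, 'cx': 326.10385222801665, 'cy': 249.37169739590735, 'position': array([ 1.06743657, -1.25494267,  1.06121954]), 'orientation': array([ 0.87568063,  0.14862253, -0.08011916, -0.45241098])}
```

View pics/top0.png

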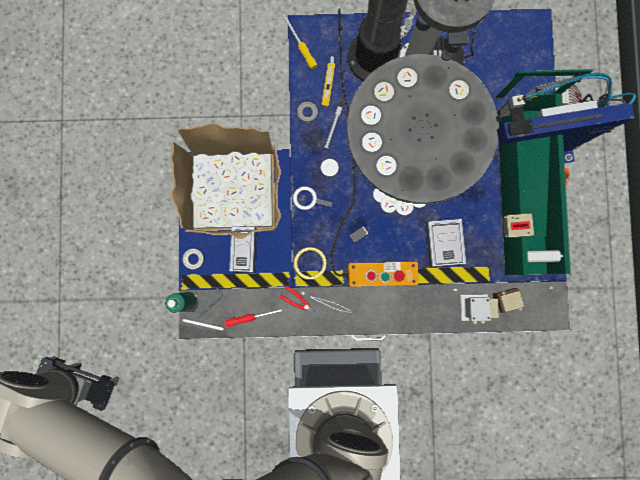

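View pics/scene0.png

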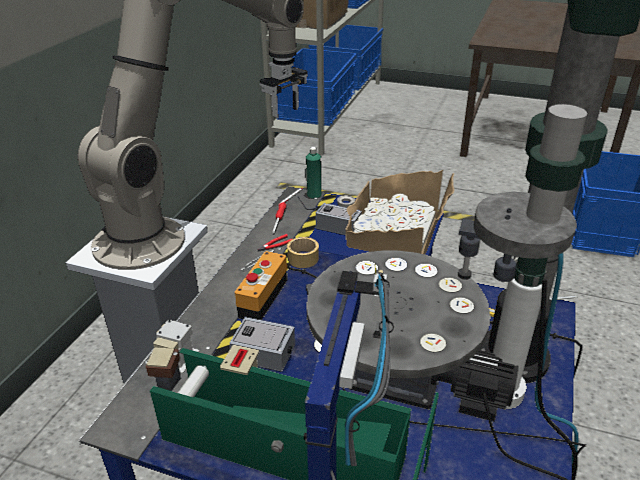

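The top view shows the wider box near pixel (447,242) and the narrow one near (242,250). The scene view shows the wide box at (263,340). Next I'll zoom in on the wide box and compute the geometry.

```bash
cat > h.py <<'E'
import numpy as np
from scipy.spatial.transform import Rotation as R
def ray(p,u,v):
    f=240/np.tan(np.radians(p['fovy'])/2)
    d=R.from_quat(p['orientation']).apply([(u-p['cx'])/f,(v-p['cy'])/f,1]); return np.array(p['position']),d
def onz(p,u,v,z):
    o,d=ray(p,u,v); return o+d*(z-o[2])/d[2]
def proj(p,X):
    f=240/np.tan(np.radians(p['fovy'])/2)
    c=R.from_quat(p['orientation']).inv().apply(np.array(X)-p['position']); return c[:2]/c[2]*f+[p['cx'],p['cy']]
E
python3 - <<'E'
import cv2,numpy as np
a=cv2.imread('pics/top0.png')[205:280,415:485]
b=cv2.imread('pics/scene0.png')[305:375,220:310]
a=cv2.resize(a,None,fx=7,fy=7,interpolation=cv2.INTER_CUBIC)[:525,:400+90]
b=cv2.resize(b,(300,233),interpolation=cv2.INTER_CUBIC)
o=np.zeros((525,790,3),np.uint8);o[:525,:490]=a;o[:233,490:]=b
cv2.imwrite('pics/c0.png',o)
E
```

```text
(no output)
```

View pics/c0.png

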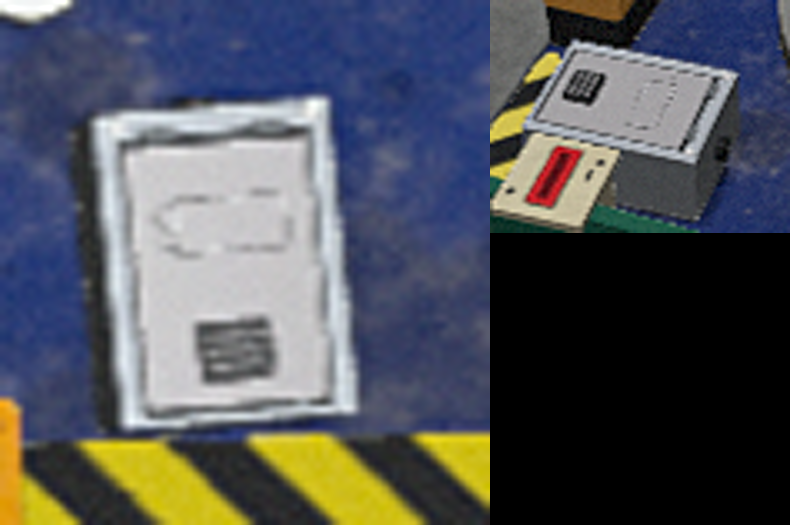

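The crop shows the pad near the robot's side of the hatch, centred at crop (236,350), so about pixel (448.3,254.6). The box-top corners are at crop (95,116), (328,98), (356,411) and (122,428).

```bash
python3 - <<'E'
from rig import r
import cv2,numpy as np
from h import *
T=r.camera_params('top');S=r.camera_params('scene')
C=[(95,116),(328,98),(356,411),(122,428)]
W=np.array([onz(T,415+(x+.5)/7-.5,205+(y+.5)/7-.5,.06) for x,y in C])
print(W.round(4)); print([np.linalg.norm(W[i]-W[(i+1)%4]).round(4) for i in range(4)])
c=W.mean(0); ax=(W[0]+W[1]-W[2]-W[3]);ax/=np.linalg.norm(ax);print('c',c,'yaw',np.arctan2(ax[1],ax[0]))
print('pad from box',c-.036*ax)
def pad(n,box):
    im=cv2.imread(f'pics/{n}0.png',0);y0,y1,x0,x1=box
    m=(im[y0:y1,x0:x1]<110).astype(np.uint8)
    k,l,s,ce=cv2.connectedComponentsWithStats(m,connectivity=8)
    print(n,[(s[i][:5].tolist(),(ce[i]+[x0,y0]).round(1)) for i in range(1,k) if s[i][4]>15])
pad('top',(247,262,438,458)); pad('scene',(322,340,238,256))
print('pad top',onz(T,448.3,254.6,.064),'scene proj',proj(S,np.r_[(c-.036*ax)[:2],.064]))
s=r.state();print('tool yaw',R.from_quat(s['eef_rot']).as_matrix().round(3))
# pad via triangulation from the scene crop centre (585-490,86)/3.333
u,v=220+95/3.333,305+86/3.333
o1,d1=ray(T,448.3,254.6);o2,d2=ray(S,u,v);t=np.linalg.lstsq(np.c_[d1,-d2],o2-o1,rcond=None)[0];print(o1+t[0]*d1,o2+t[1]*d2,u,v)
E
```

```text
[[ 0.6252 -0.2574  0.06  ]
 [ 0.6303 -0.3532  0.06  ]
 [ 0.5017 -0.3591  0.06  ]
 [ 0.497  -0.2635  0.06  ]]
[np.float64(0.096), np.float64(0.1288), np.float64(0.0957), np.float64(0.1283)]
c [ 0.5635431  -0.30828108  0.06      ] yaw 0.0467789131955334
pad from box [ 0.52758248 -0.3099645   0.06      ]
top [([5, 4, 10, 4, 20], array([446., 252.])), ([6, 6, 10, 7, 33], array([449.1, 256.1]))]
scene [([4, 4, 13, 11, 89], array([247.7, 330.7]))]
pad top [ 0.52749271 -0.31033585  0.064     ] scene proj [247.5467884  330.97449481]
tool yaw [[-0.935  0.354 -0.   ]
 [ 0.354  0.935 -0.001]
 [-0.    -0.001 -1.   ]]
[ 0.5274693  -0.31019333  0.06461246] [ 0.52973479 -0.30908578  0.06444134] 248.5028502850285 330.8025802580258
```

Three estimates of the pad position agree (box frame, top ray, two-view): about (0.528, -0.310, 0.064), box yaw 0.047. The measured box is 96 x 129 mm, which matches. I'll close the fingers and turn the tool to line up with the box (-0.408 rad), rising a little.

The manual's scale: shifts go in shares of 30 cm and turns go in shares of 2 pi rad. Converting my numbers, -0.01 m is -0.0333, -0.102 rad is -0.0162.

```bash
echo '[0,0,-0.0333,-0.0162,0,0,-0.0333,-0.0162,0,0,-0.0333,-0.0162,0,0,-0.0333,-0.0162]' | python3 steer.py 0.0
cat > go.py <<'E'
import sys
from rig import r
from h import *
s=r.state();M=R.from_quat(s['eef_rot']);p=np.array(s['tcp_pos'])
print(s['time_s'],p.round(4),M.as_matrix()[:,1].round(3),M.as_matrix()[:,2].round(3),'F',np.round(s['contact_force'],2),s['width'])
for a in sys.argv[1:]:
    q=np.array(eval(a));print(a,'tool delta',M.inv().apply(q-p).round(4));p=q
E
python3 go.py '[.47,.25,.26]' '[.5278,-.31,.15]'
```

```text
time_s: 0.43
tcp_pos: [0.2388, 0.631, 0.2643]
eef_rot: [-0.026, 1.0, -0.0, -0.0]
contact_force: [-0.6, -0.5, 0.1]
width: 0.756
grip_force: 0.0
0.4333 [0.2388 0.631  0.2643] [-0.051  0.999 -0.001] [-0.    -0.001 -1.   ] F [-0.63 -0.5   0.05] 0.755613431139073
[.47,.25,.26] tool delta [-0.2114 -0.3924  0.0046]
[.5278,-.31,.15] tool delta [-0.0291 -0.5621  0.1105]
```

Converted, -0.0327 m is -0.109, -0.0176 m is -0.0587.

```bash
echo '[-0.0587,-0.109,0,0,-0.0587,-0.109,0,0,-0.0587,-0.109,0,0,-0.0587,-0.109,0,0,-0.0587,-0.109,0,0,-0.0587,-0.109,0,0,-0.0587,-0.109,0,0,-0.0587,-0.109,0,0,-0.0587,-0.109,0,0,-0.0587,-0.109,0,0,-0.0587,-0.109,0,0,-0.0587,-0.109,0,0]' | python3 steer.py && echo '[0,-0.1133,0,0,0,-0.1133,0,0,0,-0.1133,0,0,0,-0.1133,0,0,0,-0.1133,0,0,0,-0.1133,0,0,0,-0.1133,0,0,0,-0.1133,0,0,0,-0.1133,0,0,0,-0.1133,0,0,0,-0.1133,0,0,0,-0.1133,0,0]' | python3 steer.py; python3 go.py '[.5278,-.31,.15]'
```

```text
time_s: 1.43
tcp_pos: [0.4685, 0.2472, 0.2642]
eef_rot: [-0.023, 1.0, 0.0, -0.0]
contact_force: [0.5, 0.3, 0.0]
width: 0.008
grip_force: 0.0
time_s: 2.43
tcp_pos: [0.4864, -0.1602, 0.2643]
eef_rot: [-0.023, 1.0, 0.0, 0.0]
contact_force: [1.0, 1.1, -0.2]
width: 0.007
grip_force: 0.0
2.4333 [ 0.4864 -0.1602  0.2643] [-0.046  0.999  0.   ] [ 0.  0. -1.] F [ 1.01  1.13 -0.2 ] 0.006738543187383119
[.5278,-.31,.15] tool delta [-0.0344 -0.1516  0.1143]
```

Converted, -0.0303 m is -0.101, 0.03 m is 0.1.

```bash
echo '[-0.023,-0.101,0,0,-0.023,-0.101,0,0,-0.023,-0.101,0,0,-0.023,-0.101,0,0,-0.023,-0.101,0,0,0,0,0.1,0,0,0,0.1,0,0,0,0.1,0,0,0,0.08,0,0,0,0,0,0,0,0,0]' | python3 steer.py; python3 go.py '[.5278,-.31,.083]'
python3 - <<'E'
from rig import r
import cv2
from h import *
P=r.camera_params('wrist');cv2.imwrite('pics/w1.png',r.capture('wrist')[:,:,::-1])
print(P['position'],proj(P,[.5278,-.31,.064]))
for n in['scene']:
    im=r.capture(n);cv2.imwrite('pics/s1.png',cv2.resize(im[270:390,190:350,::-1],None,fx=4,fy=4))
E
```

```text
time_s: 3.35
tcp_pos: [0.5277, -0.3082, 0.1498]
eef_rot: [-0.023, 1.0, 0.0, -0.001]
contact_force: [0.2, 0.2, 0.8]
width: 0.006
grip_force: 0.0
3.35 [ 0.5277 -0.3082  0.1498] [-0.046  0.999  0.001] [-0.002  0.    -1.   ] F [0.22 0.24 0.81] 0.005714005084097478
[.5278,-.31,.083] tool delta [-0.0002 -0.0019  0.0668]
[ 0.44500705 -0.31172418  0.31104692] [317.78439344 250.4826057 ]
```

View pics/w1.png

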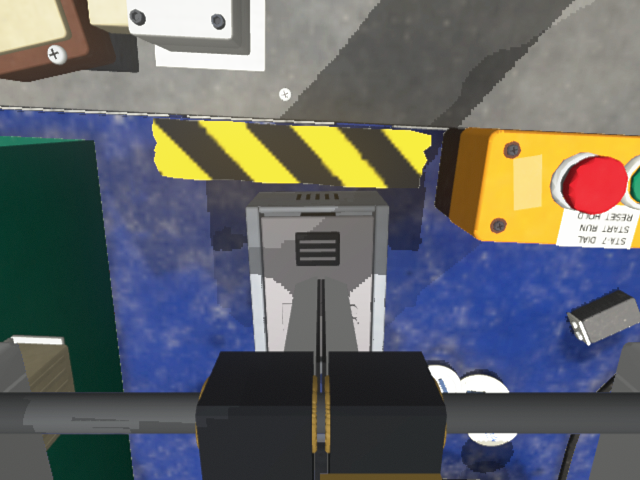

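View pics/s1.png

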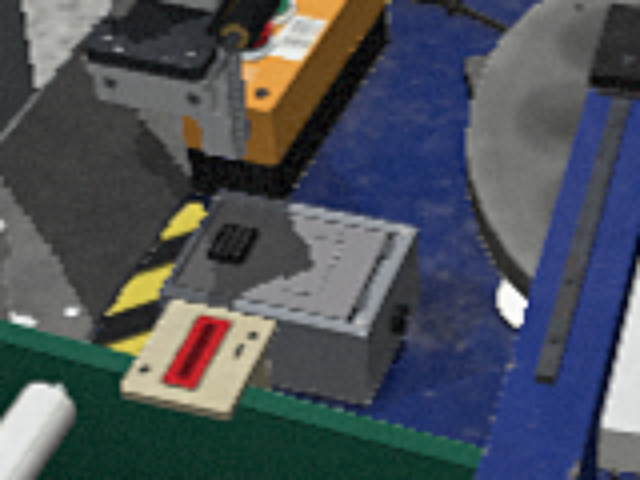

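The wrist view shows the pad at (318,249), against a predicted (317.8,250.5), so the position is confirmed. The fingers are closed, and the scene view shows them clear of the box. I'll descend to about 12 mm above the pad.

Converted, 0.025 m is 0.0833, 0.02 m is 0.0667.

```bash
echo '[0,-0.006,0.0833,0,0,0,0.0667,0,0,0,0.0333,0,0,0,0,0,0,0,0,0,0,0,0,0]' | python3 steer.py; python3 go.py '[.5278,-.31,.083]'
```

```text
time_s: 3.95
tcp_pos: [0.5291, -0.3105, 0.0969]
eef_rot: [-0.023, 1.0, -0.0, 0.001]
contact_force: [0.2, -0.3, -0.7]
width: 0.001
grip_force: 0.0
3.95 [ 0.5291 -0.3105  0.0969] [-0.046  0.999 -0.001] [ 0.002 -0.001 -1.   ] F [ 0.21 -0.26 -0.74] 0.001060637506580183
[.5278,-.31,.083] tool delta [0.0013 0.0006 0.0139]
```

Converted, 0.004 m is 0.0133, 0.003 m is 0.01.

```bash
echo '[0.0033,0.0013,0.0133,0,0,0,0.0133,0,0,0,0.01,0,0,0,0.0033,0,0,0,0.0033,0,0,0,0,0,0,0,0,0]' | python3 steer.py|sed -n '2p;4p'; echo '[0,0,0.0033,0,0,0,0.0033,0,0,0,0,0]' | python3 steer.py|sed -n '2p;4p';python3 go.py
```

```text
tcp_pos: [0.5273, -0.3097, 0.0823]
contact_force: [-0.6, 1.3, 1.3]
tcp_pos: [0.5273, -0.3098, 0.0802]
contact_force: [0.1, 0.5, 0.9]
4.7833 [ 0.5273 -0.3098  0.0802] [-0.046  0.999 -0.   ] [-0. -0. -1.] F [0.15 0.47 0.95] 0.004584143239776862
```

Converted, 0.001 m is 0.0033.

```bash
for i in 1; do echo '[0,0,0.0033,0,0,0,0.0033,0]' | python3 steer.py|sed -n '2p;4p'; echo '[0,0,0.0033,0,0,0,0,0]' | python3 steer.py|sed -n '2p;4p'; echo '[0,0,0.0033,0,0,0,0,0]' | python3 steer.py|sed -n '2p;4p'; done
```

```text
tcp_pos: [0.5273, -0.3098, 0.0783]
contact_force: [-1.5, 0.7, 2.7]
tcp_pos: [0.5273, -0.3097, 0.0771]
contact_force: [-0.6, 0.6, 2.5]
tcp_pos: [0.5273, -0.3098, 0.0762]
contact_force: [-0.4, -0.2, 1.9]
```

Converted, 0.0007 m is 0.0023.

```bash
echo '[0,0,0.0023,0,0,0,0,0]' | python3 steer.py|sed -n '2p;4p'; python3 go.py
```

```text
tcp_pos: [0.5274, -0.3098, 0.0757]
contact_force: [-1.6, 1.2, 5.8]
5.45 [ 0.5274 -0.3098  0.0757] [-0.046  0.999 -0.   ] [ 0. -0. -1.] F [-1.62  1.23  5.77] 0.0002407673536531463
```

The pad has bottomed out at 5.8 N, so the latch should be free. Now I'll draw straight up, then back towards the robot.

Converted, -0.035 m is -0.1167, -0.03 m is -0.1.

```bash
echo '[0,0,-0.0667,0,0,0,-0.1167,0,0.0167,0,-0.1167,0,0.0333,0,-0.1167,0,0.0333,0.0333,-0.1,0,0.0333,0.1,-0.05,0,0.0333,0.1,0,0,0.0333,0.1,0,0,0.0167,0.1,0,0,0,0.1,0,0,0,0.0667,0,0,0,0,0,0]' | python3 steer.py; echo '[0,0,0,0,0,0,0,0,0,0,0,0,0,0,0,0,0,0,0,0,0,0,0,0,0,0,0,0,0,0,0,0,0,0,0,0,0,0,0,0,0,0,0,0,0,0,0,0]' | python3 steer.py >/dev/null; echo '[0,0,0,0,0,0,0,0,0,0,0,0,0,0,0,0,0,0,0,0,0,0,0,0,0,0,0,0,0,0,0,0,0,0,0,0,0,0,0,0,0,0,0,0,0,0,0,0]' | python3 steer.py
python3 - <<'E'
from rig import r
import cv2,numpy as np
a=r.capture('scene')[240:390,170:370,::-1];b=r.capture('top')[180:330,390:590,::-1]
cv2.imwrite('pics/e1.png',cv2.resize(np.hstack([a,b]),None,fx=2,fy=2,interpolation=cv2.INTER_CUBIC))
E
```

```text
time_s: 6.45
tcp_pos: [0.4591, -0.1287, 0.2456]
eef_rot: [-0.025, 1.0, 0.001, 0.0]
contact_force: [0.6, 0.5, -0.4]
width: 0.005
grip_force: 0.0
time_s: 8.45
tcp_pos: [0.4591, -0.1327, 0.2456]
eef_rot: [-0.023, 1.0, -0.0, -0.0]
contact_force: [0.5, -0.1, -0.3]
width: 0.002
grip_force: 0.0
```

View pics/e1.png

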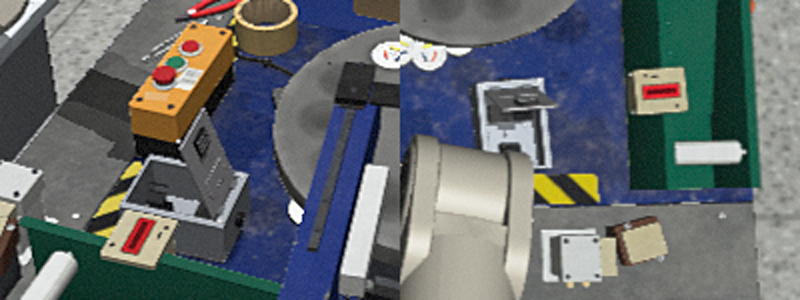

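Both views show the hatch standing open, at (205,165) in the scene half and (515,100) in the top half, with the arm well away. I'll wait one more second, check it's still open, and hand in.

```bash
echo '[0,0,0,0,0,0,0,0,0,0,0,0,0,0,0,0,0,0,0,0,0,0,0,0,0,0,0,0,0,0,0,0,0,0,0,0,0,0,0,0,0,0,0,0,0,0,0,0]' | python3 steer.py | head -1
python3 - <<'E'
from rig import r
import cv2,numpy as np
a=r.capture('scene')[240:390,170:370,::-1];b=cv2.resize(cv2.imread('pics/e1.png'),(400,150),interpolation=cv2.INTER_AREA)[:,:200]
d=cv2.absdiff(a,b).mean();print('change since last look',d)
if d<6: print(r.sign_off())
E
```

```text
time_s: 9.55
change since last look 3.403711111111111
the job is handed in; nothing more can be done
None
```

The battery box hatch popped open after one gentle press (peak about 5.8 N) and stayed open for over 3 s with the arm drawn well back; the fuse box and loose items were not touched, and I handed the job in at about 9.6 s.

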